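# Pass the bottle tray through the sprung gate

## Task

Slide the blue bottle tray along its chute, past the red gate and fully home against the white end stop: with one fingertip keep the long orange treadle pressed down so that the gate stays fully lowered for as long as any part of the tray is over it, and push the tray from behind with the other finger. Then let the gate spring up again behind the tray and leave the chute clear. Grasp and lift nothing, keep the bottles standing and the caps in the tray, push only the tray and not the bottles, and leave the other things on the desk where they are.

Things in the scene. Friction and masses are not known exactly. Their poses are not given: they have to be found in the camera images.
- chute: White and grey fixed chute, 335 mm long. Origin on the worktop under the middle of the gate; +y runs along the chute from its open entry to the end stop, +x is the side far from the robot, z up. Floor 60 mm above the worktop, from y = -190 to the stop's face at y = +130 (stop 95 mm high). Channel 104 mm wide (x = -52 to 52) between rails 5 mm thick, tops 75 mm above the worktop.
- home (a point): Where the centre of the tray's underside lies when its front meets the end stop: on the chute floor, 80 mm past the gate (the tray's back is then 30 mm past it). Axes as the chute's.
- tray: Blue tray, 100 x 100 mm, about 0.2 kg, loose in the chute. Origin at the centre of its underside, +y towards the end stop. Push it at its back wall (outer face at y = -50 mm, 100 mm wide, 30 mm high: top 90 mm above the worktop); other walls 20 mm. Two bottles stand in its front half, two caps lie in its rear half. Its front starts 19 to 35 mm short of the gate's mid plane.
- gate (a joint): Hinge of the gate, rad: 0 = up (closed), 0.28 = right down on its stop. Its shaft lies along the chute beyond the far rail (chute x = +62, 50 mm above the worktop). Blade, arm under the floor and orange treadle are one rigid piece. A spring lifts it: about 5 N at the treadle to start it, 8 N fully down; it springs up when let go.
- blade (a point): Middle of the top edge of the red gate blade, moving with it. The blade is 8 mm thick along the chute (y = -4 to 4), fills the half of the channel nearer the robot, and when up stands 10 to 22 mm above the floor; from 0.22 rad on it is below the floor.
- treadle (a point): Centre of the top of the orange treadle, moving with it: plate 34 mm wide, 240 mm long, outside the near rail, chute y = -185 to 55. Up: this point is 105 mm above the worktop at chute x = -73, the plate sloping up to the robot. At 0.22 rad 74 mm above; at 0.28 rad level, 66 mm above, at chute x = -81. It may be pressed anywhere along it, and a fingertip may slide along it.
- bottle_a: White bottle, 43 mm across, 98 mm tall, 28 g, standing loose in the near front pocket of the tray (walls 20 mm high). Origin at the centre of its underside.
- bottle_b: White bottle, 43 mm across, 98 mm tall, 28 g, standing loose in the far front pocket of the tray. Origin at the centre of its underside.
- cap_a: White screw cap, 30 mm across, 17 mm tall, loose in the tray behind the bottles. Origin at the centre of its underside.
- cap_b: Blue screw cap, 30 mm across, 17 mm tall, loose in the tray behind the bottles. Origin at the centre of its underside.
- cup: White tapered cup on the desk, 67 mm across, 68 mm tall; leave alone.
- eraser: Blue and white eraser on the desk, 19 x 36 x 13 mm; leave alone.
- pad: Yellow sticky-note pad on the desk, 50 x 51 x 11 mm; leave alone.
- dropper: Brown dropper bottle on the desk, 34 mm across, 102 mm tall; leave alone.
- roll: White label roll on the desk, 58 mm across, 35 mm tall; leave alone.
- cap_c: White screw cap on the desk, 30 mm across, 17 mm tall; leave alone.
- marker: Red and white marker pen on the desk, 135 mm long, 17 mm thick; leave alone.

How it is judged:
By the outcome, as a careful person would: the job done as asked, in the order asked, and still so for the second after the job is handed in, with the robot touching nothing.
It also fails if it takes over 42 s, if anything falls off the work surface, if the arm or the gripper's body presses on something with over 40 N, if the wrist force passes 120 N, or if a joint passes its speed limit or range.

## Robot

A 6-joint arm with a two-finger parallel gripper is mounted at the origin on a cart in front of the work surface, level with it; the furniture and walls round the work are solid. World frame = base frame: x ahead of the robot, y to its left, z up, the work surface at z = 0. Lengths are in mm, angles in rad, forces in N, time in s.
With the tool pointing down it reaches from about 275 to 775 mm from the base axis. Payload 14.6 kg.
Tool frame: the origin (TCP) lies midway between the tips of the shut fingers; the grasp point (between the pads) lies 19 mm behind it (tcp_to_grasp is the z of the grasp point in the tool frame, in mm); z points along the fingers, y is the line along which they close (so a half turn about z gives the same grasp; the last joint's range is limited). The gripper opens to 85 mm and grips with 20 to 120 N. Pads are 22 mm wide; open, the fingers measure 114 mm over their backs; the gripper's body (76 mm by 85 mm) begins 54 mm behind the grasp point. The pads swing forward as they close: fully open they stand 13 mm farther back than shut.
Start: joints at [1.171, 0.263, -0.048, 1.259, 0, 1.415], TCP at [127.245, 509.35, 231.278] pointing down, gripper open.
Joint ranges: [-2.65, 2.65], [-0.89, 1.7], [-1.18, 1.37], [-2.13, 2.11], [-1.35, 1.29], [-3.14, 3.14]. Speed limits (rad/s): [1.89, 1.89, 2.57, 2.79, 3.14, 3.14].

## Interface

Orientations are given as [roll, pitch, yaw] about the fixed x, y, z axes, in that order (R = Rz(yaw) Ry(pitch) Rx(roll)).
In Python, from cell import get_obs, get_image, job_done, spot_in, landmark_of, tcp_to_grasp gives the robot as it stands.
- The arm moves only by the tool jog_arm, never from a script. Its argument "motion" is a list that holds one entry, the list of rows, each a list of 7 numbers: the finger opening in mm, from 0 to 85.4, then the shift along the tool's x, y, z in mm, then the turn, a rotation vector about the tool's x, y, z in degrees. In form: [[[gripper, dx, dy, dz, ax, ay, az], ...]]. A call has 1 to 20 rows; each row shifts and turns the commanded pose from where the row before left it, along the tool's axes as they then stand; what a row does not reach is not made up. A row lasts 1/8 s, in which the tool goes at most 62.5 mm and 10.7 degrees, less where a joint would pass 70% of its speed; a pose out of reach is approached as far as the arm can. A call with a gripper value outside its range is refused whole. The fingers move at their own pace and stop on an object; "newtons" is the grip in N (left out, the last holds). Time passes only in rows, so rows that do not move let the fingers close. It gives the time, the measured TCP pose, the force, the opening and the grip force at its end, in the units of the state.
- get_obs(): the state, without advancing time (a new reading comes with each control period).
- get_image(name): name is "scene" or "top" or "wrist"; returns a dict with "color" (384x512x3 uint8, blue, green, red), "fx", "fy", "cx", "cy" (pixels), "view" (4x4, takes a point from world to camera coordinates); the wrist camera has in their place "tool_from_camera" (4x4, takes a point from camera to tool coordinates, whose origin is the TCP and whose axes are the flange's). Camera axes: x right, y down, z forward; pixel columns grow to the right and rows downward; lengths in mm; the calibration is good to about 2 mm. A picture is of the moment at which its call begins: read the wrist's pose just before it. There is no depth.
- job_done(): hands the job in; it is judged then, once.
Trained networks look in a picture, given as the dict that the camera call returned (one of the last four; its "shot" number tells which), for a name from the list of things; names that differ only in an ending like _2 or _b are one class to them, and where a whole thing is asked for, a point or a joint stands for the part that bears it (a point fixed in the world has none). Each returns a list of dicts, best first, with "p" (0 to 1); they miss things now and then, are a little off and sometimes report something else, mostly with a low value. They report only what shows in the picture. A call takes as long as a camera call.
- spot_in(picture, target): "point" ([x, y, z] in mm, in world coordinates, good to about 4 mm: the middle of the surface that is visible of it).
- landmark_of(picture, target): "point" ([x, y, z] in mm, in world coordinates, good to about 4 mm: a listed point, or the origin of a listed thing).
The state is a dict: "time": time; "joint_pos": joint angles; "joint_velocities": joint speeds; "tau": joint torques, N m; "ee_pos": TCP position; "orientation": TCP orientation; "wrist_force": force on the tool from outside, world axes, zero at the start; "wrist_torque": the same for the moment, N m; "gripper_width": finger opening in mm; "grip_force": force on a finger pad.
Only numpy, scipy, OpenCV 4.12 (cv2) and the standard library are available. Lean on these libraries where they do the work, as an engineer would, in place of code of your own. Each camera call takes 0.05 s, during which the arm holds its last target. There are 200 camera calls.

## Working session

There is one attempt and no reset: what is moved stays moved. The work goes in short steps, Python scripts to look and compute and a tool call to move; the robot and the scene stay as the last step left them, time stands still between calls to the robot, and variables do not carry over. Pictures are saved under pics/ and viewed, at most 10 in all, crops included, and the job is handed in when it is done.

Besides the shell and the picture viewer there is one more tool, called after "Call:" as name(argument=value, ...) on one line, values as JSON. jog_arm: Moves the arm, as the interface text tells. Its arguments: {"type":"object","properties":{"motion":{"type":"array"},"newtons":{"type":"number"}},"required":["motion"]}

```bash
ls; mkdir -p pics; python3 - <<'E'
from cell import *
import cv2,numpy as np
o=get_obs();print({k:np.round(v,3).tolist() for k,v in o.items()})
for n in("scene","top"):
    p=get_image(n);cv2.imwrite(f"pics/{n}0.png",p["color"])
    for t in("chute","home","tray","gate","blade","treadle","bottle_a","cap_a","cup","dropper","roll","marker","pad","eraser"):
        r=landmark_of(p,t)[:2];print(n,t,[(np.round(q["point"]).tolist(),round(q["p"],2)) for q in r])
E
```

```text
pics
{'time': 0.0, 'joint_pos': [1.171, 0.264, -0.049, 1.259, -0.0, 1.415], 'joint_velocities': [-0.001, 0.001, -0.0, 0.001, 0.0, -0.001], 'tau': [-0.008, -63.761, 38.456, 0.014, -0.0, -0.0], 'ee_pos': [127.134, 509.084, 230.816], 'orientation': [-3.141, -0.0, 2.897], 'wrist_force': [0.078, 0.014, -0.193], 'wrist_torque': [0.039, 0.032, -0.013], 'grip_force': 0.0, 'gripper_width': 85.406}
scene chute [([519.0, -6.0, -2.0], 0.61)]
scene home [([517.0, 73.0, 61.0], 0.55)]
scene tray [([524.0, -79.0, 60.0], 0.75)]Traceback (most recent call last):
  File "<stdin>", line 7, in <module>
ValueError: it knows: blade, bottle, cap, chute, cup, dropper, eraser, home, marker, pad, roll, tray, treadle
```

```bash
python3 - <<'E'
from cell import *
import cv2,numpy as np
for n in("scene","top"):
    p=get_image(n);cv2.imwrite(f"pics/{n}1.png",p["color"])
    for t in("chute","home","tray","blade","treadle","bottle","cap","cup","dropper","roll","marker","pad","eraser"):
        r=landmark_of(p,t)[:4];print(n,t,[(np.round(q["point"]).tolist(),round(q["p"],2)) for q in r])
a=[cv2.imread(f"pics/{n}1.png") for n in("scene","top")]
E
```

```text
scene chute [([523.0, -1.0, -4.0], 0.74)]
scene home [([519.0, 72.0, 57.0], 0.95)]
scene tray [([524.0, -78.0, 58.0], 0.67), ([498.0, -534.0, 1.0], 0.32)]
scene blade [([492.0, -8.0, 78.0], 0.97), ([662.0, 264.0, -1.0], 0.7)]
scene treadle [([456.0, -74.0, 103.0], 0.68)]
scene bottle [([545.0, -50.0, 67.0], 0.8), ([498.0, -52.0, 66.0], 0.56)]
scene cap [([554.0, -98.0, 65.0], 0.61), ([664.0, 265.0, -1.0], 0.52), ([504.0, -106.0, 63.0], 0.41)]
scene cup []
scene dropper [([497.0, -534.0, -1.0], 0.88), ([444.0, -369.0, -1.0], 0.33)]
scene roll [([425.0, 305.0, -1.0], 0.72)]
scene marker [([482.0, 403.0, 2.0], 0.63), ([504.0, -105.0, 62.0], 0.16)]
scene pad [([580.0, 354.0, -2.0], 0.4), ([521.0, -4.0, -1.0], 0.28)]
scene eraser [([423.0, -488.0, 2.0], 0.42)]
top chute [([522.0, -5.0, -2.0], 0.59)]
top home [([515.0, 76.0, 61.0], 0.74)]
top tray []
top blade [([492.0, -10.0, 76.0], 0.84)]
top treadle [([451.0, -76.0, 106.0], 0.86)]
top bottle [([546.0, -53.0, 62.0], 0.61), ([503.0, -53.0, 64.0], 0.55)]
top cap [([530.0, -80.0, 65.0], 0.75), ([552.0, -97.0, 65.0], 0.6), ([663.0, 263.0, 0.0], 0.58), ([506.0, -104.0, 66.0], 0.36)]
top cup [([442.0, -369.0, -2.0], 0.67)]
top dropper [([498.0, -537.0, -2.0], 0.52)]
top roll [([421.0, 313.0, 1.0], 0.62)]
top marker [([497.0, -536.0, -3.0], 0.74), ([490.0, -7.0, 78.0], 0.72), ([478.0, 406.0, -3.0], 0.6)]
top pad [([580.0, 355.0, -0.0], 0.49)]
top eraser [([419.0, -489.0, -1.0], 0.43)]
```

View pics/scene1.png

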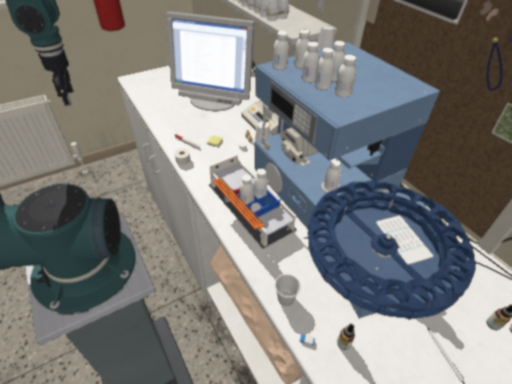

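View pics/top1.png

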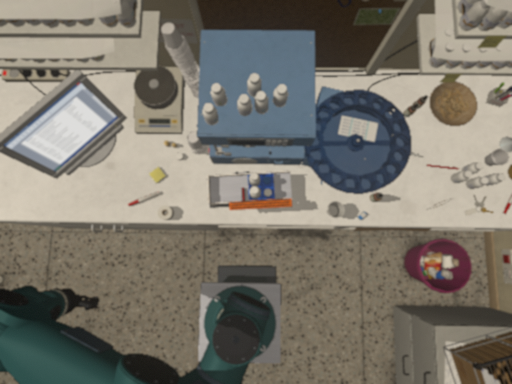

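The scene view shows the chute at about px (250,200), with the orange treadle on the robot's side. The tray, with its two bottles, is right of the gate. In the top view the chute spans px (210–292, 172–208). The network points fit the chute at about (521,-5) with a yaw of roughly +3°. The tray centre is at about y -79, so I'll hover above the start point behind it.

Call:
jog_arm(motion=[[[70,-32,-35,-1,0,0,0],[70,-32,-35,-1,0,0,0],[70,-32,-35,-1,0,0,0],[70,-32,-35,-1,0,0,0],[70,-32,-35,-1,0,0,0],[70,-32,-35,-1,0,0,0],[70,-32,-35,-1,0,0,0],[70,-32,-35,-1,0,0,0],[70,-32,-35,-1,0,0,0],[70,-32,-35,-1,0,0,0],[70,-32,-35,-1,0,0,0],[70,-32,-35,-1,0,0,0],[70,-32,-35,-1,0,0,0],[70,-32,-35,-1,0,0,0],[70,-32,-35,-1,0,0,0],[70,-32,-35,-1,0,0,10],[70,0,0,0,0,0,10],[70,0,0,0,0,0,10],[70,0,0,0,0,0,10],[70,0,0,0,0,0,10]]])

```text
time: 4.1
ee_pos: [488.3, -158.1, 247.3]
orientation: [-3.142, -0.0, 2.018]
wrist_force: [0.5, 0.8, -0.0]
gripper_width: 69.9
grip_force: 0.0
```

Call:
jog_arm(motion=[[[70,0,0,0,0,0,10],[70,0,0,0,0,0,10],[70,0,0,0,0,0,3],[70,0,0,0,0,0,0],[70,0,0,0,0,0,0]]])

```text
time: 4.72
ee_pos: [488.2, -158.0, 247.3]
orientation: [-3.142, 0.0, 1.624]
wrist_force: [0.2, 0.3, -0.3]
gripper_width: 70.1
grip_force: 0.0
```

```bash
cat > h.py <<'E'
from cell import *
import cv2,numpy as np
from scipy.spatial.transform import Rotation as Ro
def wrist():
    o=get_obs();p=get_image("wrist")
    T=np.eye(4);T[:3,:3]=Ro.from_euler('xyz',o["orientation"]).as_matrix();T[:3,3]=o["ee_pos"]
    return o,p,T@np.array(p["tool_from_camera"])
def marks(p,names,k=3):
    for t in names:
        print(t,[(np.round(q["point"],1).tolist(),round(q["p"],2)) for q in landmark_of(p,t)[:k]])
def proj(p,M,X):
    c=np.linalg.inv(M)@np.r_[X,1];return [p["fx"]*c[0]/c[2]+p["cx"],p["fy"]*c[1]/c[2]+p["cy"]]
E
python3 - <<'E'
from h import *
o,p,M=wrist();cv2.imwrite("pics/w1.png",p["color"])
print(o["time"],o["ee_pos"],o["orientation"],o["gripper_width"]);print(np.round(p["tool_from_camera"],2).tolist(),p["fx"],p["cx"],p["cy"])
marks(p,["chute","home","tray","blade","treadle","bottle","cap"])
E
```

```text
4.725 [ 488.24334597 -158.04076803  247.28436847] [-3.14157102e+00  1.43407127e-05  1.62404572e+00] 70.0509345354372
[[0.0, -0.95, -0.3, 75.31], [1.0, 0.0, 0.0, -0.64], [-0.0, -0.3, 0.95, -142.76], [0.0, 0.0, 0.0, 1.0]] 312.7164103460411 253.96519861240824 193.11308409846484
chute [([519.2, -6.3, 3.4], 0.57)]
home []
tray [([527.5, -75.8, 57.5], 0.75)]
blade [([494.0, -5.2, 76.1], 0.56)]
treadle [([451.0, -73.6, 106.9], 0.96)]
bottle [([549.7, -46.4, 62.2], 0.86), ([504.8, -53.9, 63.7], 0.59)]
cap [([551.3, -98.5, 69.2], 0.74), ([506.9, -101.0, 62.7], 0.59)]
```

View pics/w1.png

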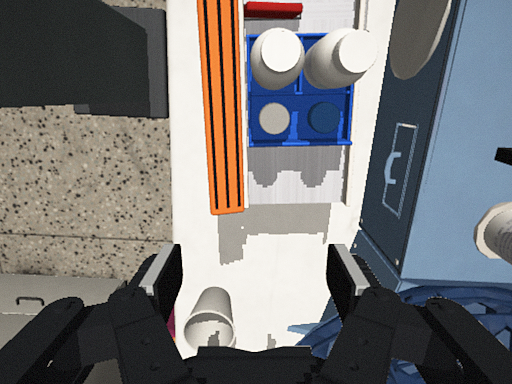

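The wrist view looks straight along the chute. The tray's back edge runs from px (248,146) to (352,145), the floor's entry edge is at row ~204, the treadle's near end is at (211–243, 213), and the blade is at (272,10). I'll back-project these at their known heights.

```bash
python3 - <<'E'
from h import *
o,p,M=wrist();c=p["color"]
def bp(u,v,z):
    d=M[:3,:3]@np.array([(u-p["cx"])/p["fx"],(v-p["cy"])/p["fy"],1]);return np.round(M[:3,3]+d*(z-M[2,3])/d[2],1)
for n,u,v,z in[("backL",248,146,90),("backR",352,145,90),("floorL",246,204,60),("floorR",345,204,60),("trL",211,214,110),("trR",243,212,101),("bladeL",245,14,80),("bladeR",302,14,80),("treadR_top",238,0,101)]:print(n,bp(u,v,z))
cv2.imwrite("pics/w2.png",cv2.resize(c[0:250,180:400],None,fx=2.4,fy=2.4,interpolation=cv2.INTER_CUBIC))
# model overlay residual for fit
from scipy.optimize import least_squares
obs=[((-52-5,-185,None),None)]
for z in(50,60,66):print("tips",z)
E
```

```text
backL [ 480.6 -129.3   90. ]
backR [ 580.2 -123.    90. ]
floorL [ 481.2 -198.8   60. ]
floorR [ 591.7 -192.9   60. ]
trL [ 448.6 -193.2  110. ]
trR [ 478.9 -192.9  101. ]
bladeL [472.3 -14.7  80. ]
bladeR [522.5 -12.   80. ]
treadR_top [467.   -9.6 101. ]
tips 50
tips 60
tips 66
```

View pics/w2.png

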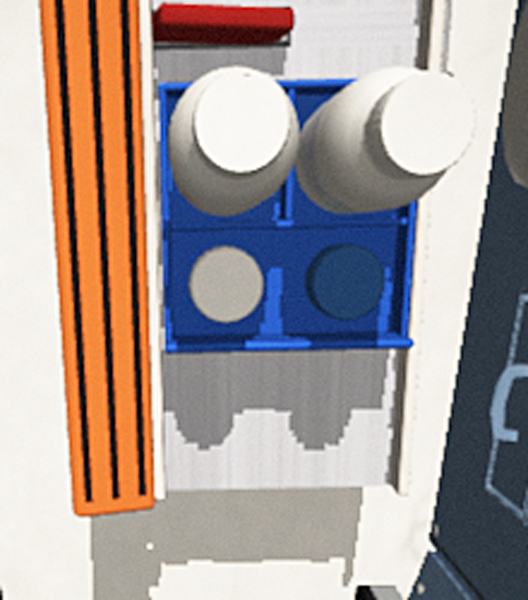

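The fit gives a chute origin of about (523.5,-6) and a yaw of 3.5°. The tray's back is at chute y ≈ -120 and x ≈ 0, inside the stated range. I'll line up at chute (-38,-148) and go down onto the treadle.

Call:
jog_arm(motion=[[[70,2,6.5,0,0,0,-0.5],[70,0,0,30,0,0,0],[70,0,0,30,0,0,0],[70,0,0,30,0,0,0],[70,0,0,27,0,0,0],[70,0,0,0,0,0,0]]])

```text
time: 5.92
ee_pos: [494.0, -155.2, 129.0]
orientation: [-3.139, -0.002, 1.632]
wrist_force: [-0.3, -0.3, 0.5]
gripper_width: 69.9
grip_force: 0.0
```

```bash
python3 - <<'E'
from h import *
o,p,M=wrist();cv2.imwrite("pics/w3.png",p["color"]);print(o["ee_pos"],o["orientation"],o["wrist_force"])
E
```

```text
[ 494.00035551 -155.16103612  129.01017543] [-3.13898342e+00 -1.53484751e-03  1.63181158e+00] [-0.30621597 -0.30187878  0.51358622]
```

View pics/w3.png

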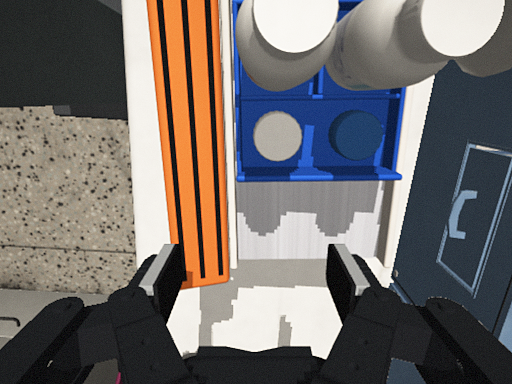

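The treadle's near end spans px (183,289)–(228,283) and the tray's back edge is at row ~179. The fingertips are around rows 245–300, so I'll check where they sit relative to the treadle.

```bash
python3 - <<'E'
from h import *
o,p,M=wrist()
def bp(u,v,z):
    d=M[:3,:3]@np.array([(u-p["cx"])/p["fx"],(v-p["cy"])/p["fy"],1]);return M[:3,3]+d*(z-M[2,3])/d[2]
th=np.radians(3.5);R=np.array([[np.cos(th),np.sin(th)],[-np.sin(th),np.cos(th)]])
ch=lambda q:np.round(R@(np.array(q[:2])-[523.5,-6]),1)
for n,u,v,z in[("trL",183,289,110),("trR",228,283,101),("backL",237,180,90),("backR",401,179,90),("floor",300,259,60),("railR",228,100,75)]:print(n,ch(bp(u,v,z)))
print("tcp",ch(o["ee_pos"]))
T=M@np.linalg.inv(np.array(p["tool_from_camera"]))
for y in(-35,-50,35,50):
  for x in(-11,11):
    X=T@np.array([x,y,-8,1]);print(y,x,ch(X),X[2].round(1),np.round(proj(p,M,X[:3])))
E
```

```text
trL [ -81.2 -183.7]
trR [ -54.7 -185.4]
backL [ -48.7 -120.9]
backR [  50.5 -120.1]
floor [  -3.1 -191.2]
railR [-54.2 -74.7]
tcp [ -37.9 -147.4]
-35 -11 [ -72.9 -158.4] 138.3 [184. 279.]
-35 11 [ -72.9 -136.4] 138.4 [181. 238.]
-50 -11 [ -87.9 -158.4] 138.4 [153. 279.]
-50 11 [ -87.9 -136.4] 138.4 [149. 238.]
35 -11 [  -2.9 -158.5] 138.3 [326. 279.]
35 11 [  -2.9 -136.5] 138.3 [329. 238.]
50 -11 [  12.1 -158.5] 138.3 [356. 279.]
50 11 [  12.1 -136.5] 138.3 [361. 238.]
```

The model matches to within 1–2 mm. I'll shift 3 mm inward and press down.

Call:
jog_arm(motion=[[[70,0,3,6,0,0,0],[70,0,0,6,0,0,0],[70,0,0,6,0,0,0],[70,0,0,6,0,0,0],[70,0,0,6,0,0,0],[70,0,0,6,0,0,0],[70,0,0,6,0,0,0],[70,0,0,6,0,0,0],[70,0,0,6,0,0,0],[70,0,0,0,0,0,0]]])

```text
time: 7.28
ee_pos: [497.4, -155.6, 76.0]
orientation: [-3.141, 0.0, 1.631]
wrist_force: [-2.8, -0.7, 7.0]
gripper_width: 70.2
grip_force: 3.3
```

Call:
jog_arm(motion=[[[70,0,0,5,0,0,0],[70,0,0,5,0,0,0],[70,0,0,0,0,0,0]]])

```text
time: 7.65
ee_pos: [497.2, -155.7, 66.1]
orientation: [-3.141, 0.0, 1.631]
wrist_force: [-4.2, -0.6, 8.7]
gripper_width: 70.0
grip_force: 4.0
```

Call:
jog_arm(motion=[[[70,0,0,3,0,0,0],[70,0,0,0,0,0,0]]])

```text
time: 7.9
ee_pos: [497.1, -155.7, 63.2]
orientation: [-3.141, 0.001, 1.631]
wrist_force: [-4.2, -0.4, 8.7]
gripper_width: 70.0
grip_force: 4.2
```

Call:
jog_arm(motion=[[[70,0,0,2,0,0,0],[70,0,0,0,0,0,0]]])

```text
time: 8.15
ee_pos: [497.0, -155.7, 61.2]
orientation: [-3.14, 0.001, 1.631]
wrist_force: [-4.9, -1.1, 8.7]
gripper_width: 69.7
grip_force: 4.3
```

```bash
python3 - <<'E'
from h import *
o,p,M=wrist();cv2.imwrite("pics/w4.png",p["color"]);print(o["ee_pos"],o["wrist_force"])
marks(p,["blade","treadle","tray"])
E
```

```text
[ 496.95789324 -155.69027776   61.21497464] [-4.91316764 -1.13561515  8.72905366]
blade []
treadle [([442.7, -75.2, 70.4], 0.95)]
tray [([530.1, -72.9, 61.4], 0.61)]
```

View pics/w4.png

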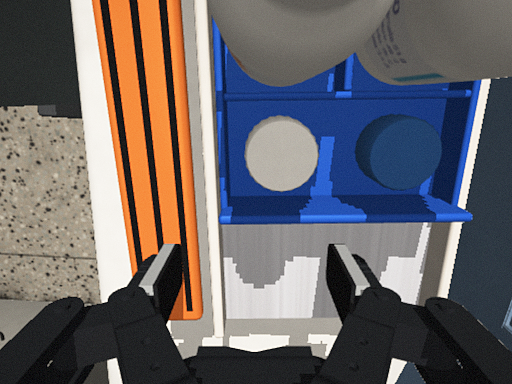

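The treadle is nearly down, the left finger is on it around px (160,280), and the right finger is on the floor side, about 15 mm behind the tray. I'll press to the stop.

Call:
jog_arm(motion=[[[70,0,0,2,0,0,0],[70,0,0,0,0,0,0]]])

```text
time: 8.6
ee_pos: [496.9, -155.7, 59.2]
orientation: [-3.14, 0.001, 1.631]
wrist_force: [-5.1, -1.2, 9.1]
gripper_width: 70.0
grip_force: 4.5
```

Call:
jog_arm(motion=[[[70,0,0,1.5,0,0,0],[70,0,0,0,0,0,0]]])

```text
time: 8.85
ee_pos: [496.8, -155.7, 57.9]
orientation: [-3.14, 0.001, 1.631]
wrist_force: [-7.3, -1.1, 13.1]
gripper_width: 70.1
grip_force: 6.4
```

It is on its stop, since the force jumped from 9 to 13 N. Now I push along the chute.

Call:
jog_arm(motion=[[[70,3,0,0,0,0,0],[70,3,0,0,0,0,0],[70,3,0,0,0,0,0],[70,2,0,0,0,0,0],[70,2,0,0,0,0,0],[70,2,0,0,0,0,0],[70,2,0,0,0,0,0],[70,2,0,0,0,0,0],[70,2,0,0,0,0,0],[70,2,0,0,0,0,0],[70,2,0,0,0,0,0],[70,2,0,0,0,0,0]]])

```text
time: 10.35
ee_pos: [497.0, -129.8, 58.4]
orientation: [3.14, 0.003, 1.631]
wrist_force: [0.7, -6.0, 8.0]
gripper_width: 69.9
grip_force: 4.9
```

```bash
python3 - <<'E'
from h import *
o,p,M=wrist();cv2.imwrite("pics/w5.png",p["color"]);print(o["ee_pos"],o["wrist_force"])
marks(p,["treadle","tray"])
E
```

```text
[ 496.9762588  -129.80209739   58.40717996] [ 0.7003607  -6.02812156  7.99037593]
treadle [([442.6, -76.5, 67.6], 0.98)]
tray [([529.0, -70.1, 60.3], 0.64)]
```

View pics/w5.png

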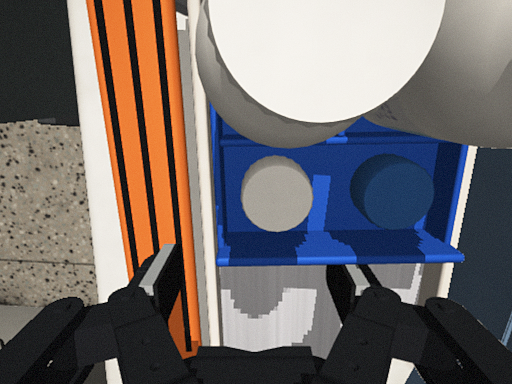

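Contact is made and the tray has started to move. The press dropped to 8 N, so I'll add a little and keep pushing.

Call:
jog_arm(motion=[[[70,0,0,1.5,0,0,0],[70,2,0,0,0,0,0],[70,3,0,0,0,0,0],[70,3,0,0,0,0,0],[70,3,0,0,0,0,0],[70,3,0,0,0,0,0],[70,3,0,0,0,0,0]]])

```text
time: 11.38
ee_pos: [497.0, -113.9, 57.9]
orientation: [3.138, 0.006, 1.631]
wrist_force: [0.6, -14.5, 18.9]
gripper_width: 69.8
grip_force: 10.3
```

```bash
python3 - <<'E'
from h import *
o,p,M=wrist();cv2.imwrite("pics/w6.png",p["color"]);print(o["ee_pos"],o["wrist_force"])
marks(p,["treadle","tray"])
p=get_image("scene");marks(p,["tray","treadle","blade","bottle","cap"])
E
```

```text
[ 497.02234992 -113.91067362   57.86220537] [  0.61191807 -14.48175887  18.854723  ]
treadle [([443.1, -79.8, 66.1], 0.84)]
tray [([526.2, -52.0, 58.8], 0.62)]
tray [([522.6, -54.5, 62.3], 0.49)]
treadle [([446.1, -74.5, 64.2], 0.74), ([499.2, -536.1, -1.9], 0.31)]
blade [([488.1, -4.8, 51.4], 0.63), ([515.0, 74.8, 60.2], 0.34)]
bottle [([500.1, -29.5, 66.2], 0.44)]
cap []
```

The tray is moving and the blade reads z 51, below the floor. Continuing.

Call:
jog_arm(motion=[[[70,3,0,-0.3,0,0,0],[70,4,0,0,0,0,0],[70,4,0,0,0,0,0],[70,4,0,0,0,0,0],[70,4,0,0,0,0,0],[70,4,0,0,0,0,0],[70,4,0,0,0,0,0],[70,4,0,0,0,0,0],[70,4,0,0,0,0,0],[70,4,0,0,0,0,0]]])

```text
time: 13.08
ee_pos: [494.6, -74.7, 58.0]
orientation: [3.138, 0.005, 1.631]
wrist_force: [0.9, -14.3, 17.3]
gripper_width: 69.6
grip_force: 9.3
```

```bash
python3 - <<'E'
from h import *
o,p,M=wrist();cv2.imwrite("pics/w7.png",p["color"]);print(o["ee_pos"],o["wrist_force"])
marks(p,["treadle","tray"])
E
```

```text
[494.57158698 -74.67339452  57.98311133] [  0.89376007 -14.25394184  17.25060459]
treadle [([442.2, -76.1, 66.1], 0.96)]
tray [([522.0, -13.6, 55.8], 0.75)]
```

View pics/w7.png

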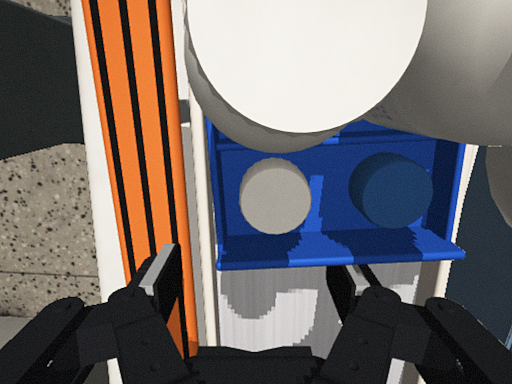

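The tray is square, the bottles are standing and the caps are in, with about 87 mm to go.

Call:
jog_arm(motion=[[[70,4,0,0,0,0,0],[70,4,0,0,0,0,0],[70,4,0,0,0,0,0],[70,4,0,0,0,0,0],[70,4,0,0,0,0,0],[70,4,0,0,0,0,0],[70,4,0,0,0,0,0],[70,4,0,0,0,0,0],[70,4,0,0,0,0,0],[70,4,0,0,0,0,0],[70,4,0,0,0,0,0],[70,4,0,0,0,0,0],[70,4,0,0,0,0,0],[70,4,0,0,0,0,0],[70,4,0,0,0,0,0],[70,4,0,0,0,0,0],[70,4,0,0,0,0,0],[70,4,0,0,0,0,0]]])

```text
time: 15.48
ee_pos: [490.0, -2.6, 57.9]
orientation: [3.138, 0.005, 1.631]
wrist_force: [-0.5, -10.7, 20.0]
gripper_width: 69.7
grip_force: 11.1
```

Call:
jog_arm(motion=[[[70,3,0,0,0,0,0],[70,2,0,0,0,0,0],[70,2,0,0,0,0,0]]])

```text
time: 15.85
ee_pos: [489.5, 4.4, 57.9]
orientation: [3.138, 0.005, 1.631]
wrist_force: [-0.6, -16.3, 20.5]
gripper_width: 70.1
grip_force: 11.0
```

```bash
python3 - <<'E'
from h import *
o,p,M=wrist();print(o["ee_pos"],o["wrist_force"])
marks(p,["treadle","tray","cap"])
p=get_image("scene");marks(p,["tray","treadle","blade","home"])
E
```

```text
[489.48555974   4.40341691  57.86732396] [ -0.57651552 -16.31337166  20.45621786]
treadle []
tray []
cap [([544.2, 46.2, 70.0], 0.67), ([498.4, 41.6, 64.5], 0.59)]
tray [([514.1, 66.8, 58.5], 0.68)]
treadle [([443.8, -76.1, 62.3], 0.77), ([484.3, 404.6, 1.3], 0.6)]
blade [([487.9, -2.5, 53.9], 0.84)]
home [([516.4, 73.8, 61.2], 0.71)]
```

Call:
jog_arm(motion=[[[70,2,0,0,0,0,0],[70,2,0,0,0,0,0],[70,0,0,0,0,0,0]]])

```text
time: 16.68
ee_pos: [489.2, 8.5, 57.9]
orientation: [3.138, 0.005, 1.631]
wrist_force: [0.2, -12.4, 19.9]
gripper_width: 70.3
grip_force: 10.2
```

Call:
jog_arm(motion=[[[70,1.5,0,0,0,0,0],[70,0,0,0,0,0,0]]])

```text
time: 16.92
ee_pos: [489.2, 10.0, 57.9]
orientation: [3.138, 0.004, 1.631]
wrist_force: [-0.7, -12.1, 20.1]
gripper_width: 70.3
grip_force: 10.6
```

Call:
jog_arm(motion=[[[70,1.5,0,0,0,0,0],[70,0,0,0,0,0,0]]])

```text
time: 17.18
ee_pos: [489.1, 11.5, 57.8]
orientation: [3.138, 0.004, 1.631]
wrist_force: [0.2, -11.7, 20.1]
gripper_width: 69.9
grip_force: 10.7
```

Call:
jog_arm(motion=[[[70,1,0,0,0,0,0],[70,0,0,0,0,0,0]]])

```text
time: 17.42
ee_pos: [489.0, 12.5, 57.9]
orientation: [3.138, 0.004, 1.631]
wrist_force: [-0.0, -12.2, 19.7]
gripper_width: 70.2
grip_force: 10.8
```

Call:
jog_arm(motion=[[[70,1,0,0,0,0,0],[70,0,0,0,0,0,0]]])

```text
time: 17.68
ee_pos: [489.0, 12.8, 57.9]
orientation: [3.138, 0.006, 1.63]
wrist_force: [0.2, -16.6, 20.1]
gripper_width: 70.0
grip_force: 11.7
```

Call:
jog_arm(motion=[[[70,1,0,0,0,0,0],[70,0,0,0,0,0,0]]])

```text
time: 17.92
ee_pos: [489.0, 13.0, 57.9]
orientation: [3.139, 0.008, 1.629]
wrist_force: [-1.7, -24.7, 19.6]
gripper_width: 69.8
grip_force: 17.2
```

```bash
python3 - <<'E'
from h import *
o,p,M=wrist();cv2.imwrite("pics/w8.png",p["color"]);print(o["ee_pos"],o["wrist_force"])
E
```

```text
[488.99547326  12.97880342  57.90396757] [ -1.68456531 -24.71722964  19.56671386]
```

View pics/w8.png

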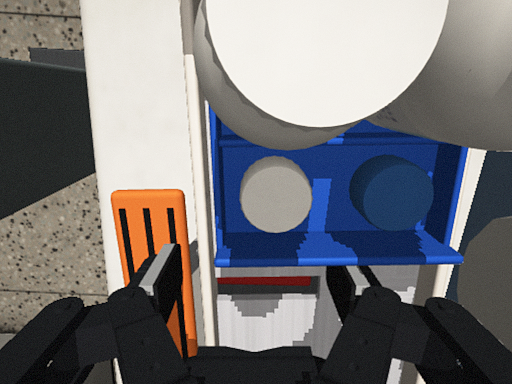

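The force climbed to 25 N with no motion, so the tray is seated against the stop. The lowered red blade shows behind it at px (218–310, 280), clear of the finger. I'll back off 4 mm, then lift.

Call:
jog_arm(motion=[[[70,-2,0,0,0,0,0],[70,-2,0,0,0,0,0],[70,0,0,-4,0,0,0],[70,0,0,-7,0,0,0],[70,0,0,-7,0,0,0],[70,0,0,-7,0,0,0],[70,0,0,-7,0,0,0],[70,0,0,-7,0,0,0],[70,0,0,-7,0,0,0],[70,0,0,-10,0,0,0],[70,0,0,-25,0,0,0],[70,0,0,-35,0,0,0],[70,0,0,-35,0,0,0],[70,0,0,-35,0,0,0],[70,-30,-20,0,0,0,0],[70,-40,-30,0,0,0,0],[70,-40,-30,0,0,0,0],[70,0,0,0,0,0,0]]])

```text
time: 20.23
ee_pos: [412.5, -104.2, 242.9]
orientation: [-3.141, 0.0, 1.628]
wrist_force: [-0.2, 1.1, -0.0]
gripper_width: 69.9
grip_force: 0.0
```

```bash
python3 - <<'E'
from h import *
o,p,M=wrist();cv2.imwrite("pics/w9.png",p["color"]);print(o["time"],o["ee_pos"],o["wrist_force"])
marks(p,["treadle","tray","blade","home","bottle","cap"])
p=get_image("scene");marks(p,["tray","treadle","blade","home","bottle"])
E
```

```text
20.225 [ 412.50646094 -104.20186456  242.86664897] [-0.21716383  1.08376038 -0.02355629]
treadle [([453.8, -74.1, 106.7], 0.72)]
tray [([545.6, 51.6, 68.5], 0.36)]
blade [([493.3, -5.1, 75.4], 0.65)]
home []
bottle []
cap [([500.3, 48.3, 66.9], 0.9), ([541.6, 55.0, 70.5], 0.79)]
tray [([512.3, 73.1, 60.5], 0.85)]
treadle []
blade [([493.8, -2.7, 79.5], 0.81)]
home [([518.0, 74.1, 61.0], 0.92), ([492.0, 45.9, 62.7], 0.19)]
bottle [([491.7, 98.6, 64.8], 0.67), ([535.7, 102.5, 64.6], 0.43)]
```

View pics/w9.png

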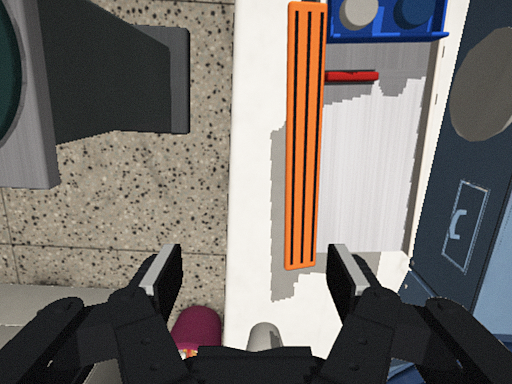

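The gate is up again (blade z ≈ 77, treadle 107), with the red blade at px (350,76) behind the tray's back edge at row ~38. The chute is clear and the robot is touching nothing.

```bash
python3 -c "
from cell import *
print(job_done())"
```

```text
the job is handed in; nothing more can be done
None
```

The tray was pushed past the lowered gate and fully home against the end stop, the gate sprang up behind it, the chute is clear, and I handed the job in at about 20 s; the verdict was not shown.

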